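Release a sample tray and hold it out at its loading line

ROBOT

A 7-joint arm with a two-finger parallel gripper is mounted at the origin on the work surface. World frame = base frame: x ahead of the robot, y to its left, z up, the work surface at z = 0. Lengths are in m, angles in rad, forces in N, time in s.
With the tool pointing down it reaches from about 0.4 to 0.85 m from the base axis. Payload 10.4 kg.
Tool frame: the origin (TCP) lies at the centre of the arm's flange, where the gripper is bolted on; the fingertips stand 173 mm ahead of it and the grasp point (between the pads) lies 155 mm ahead of it; z points along the fingers, y is the line along which they close (so a half turn about z gives the same grasp; the last joint's range is limited). The gripper opens to 85 mm and grips with 20 to 120 N. Pads are 22 mm wide; open, the fingers measure 114 mm over their backs; the gripper's body (76 mm by 85 mm) begins 54 mm behind the grasp point. The pads swing forward as they close: fully open they stand 13 mm farther back than shut.
Start: joints at [-1.175, 0.332, -0.065, 1.46, 0.022, 1.35, -0.088], TCP at [0.254, 0.571, 0.405] pointing down, gripper open.
Joint ranges: [-2.6, 2.6], [-0.5, 2.12], [-1.47, 1.34], [0.16, 2.42], [-1.27, 4.41], [0.06, 2.06], [-2.6, 2.6]. Speed limits (rad/s): [2.22, 2.22, 2.79, 2.79, 3.14, 3.14, 3.14].

INTERFACE

Orientations are given as a unit quaternion [x, y, z, w].
In Python, from workcell import manip, viewer, finder gives the robot as it stands.
- The arm moves only by the tool arm_command, never from a script. Its argument "plan" is a list of rows, each an object with "dp": the shift along the tool's x, y, z in mm, a list of three; "spin": the turn about the tool's z in rad. A call has 1 to 5 rows; each row shifts and turns the commanded pose from where the row before left it, along the tool's axes as they then stand; what a row does not reach is not made up. A row lasts 1/10 s, in which the tool goes at most 50 mm and 8.59 degrees, less where a joint would pass 70% of its speed; a pose out of reach is approached as far as the arm can. A call is refused whole if a number of a shift passes 50 or a number of a turn 0.15, either way. A call with a gripper value outside its range is refused whole. "grip" is the closure, from -1 (fully open) to 1 (shut), set as the call begins (left out, the last holds). The fingers move at their own pace and stop on an object; "newtons" is the grip in N (left out, the last holds). Time passes only in rows, so rows that do not move let the fingers close. It gives the time, the measured TCP pose, the force, the opening and the grip force at its end, in the units of the state.
- manip.get_obs(): the state, without advancing time (a new reading comes with each control period).
- viewer.camera(name): name is "scene" or "top" or "wrist"; returns the picture (480x640x3 uint8, blue, green, red); there is no depth.
- viewer.camera_params(name): a dict with "vertical_fov" (degrees; the focal length in pixels is half the picture's height over the tangent of half this angle, whatever the lens; pixels are square), "cx", "cy" (the principal point, pixels), "k1" (the pictures are not rectified: a ray, as slopes to the right and down, at radius r is drawn at 1 + k1 r^2 times it, then the intrinsics apply), "R" (3x3) and "t" (3): a world point X has camera coordinates R X + t; the wrist camera has in their place "T_tool_cam" (4x4, takes a point from camera to tool coordinates, whose origin is the TCP and whose axes are the flange's). Camera axes: x right, y down, z forward; pixel columns grow to the right and rows downward; lengths in m; the calibration is good to about 2 mm. A picture is of the moment at which its call begins: read the wrist's pose just before it. camera_params takes no time and is no camera call.
- manip.hand_in(): hands the job in; it is judged then, once.
Trained networks look in the newest picture that a camera, given by its name, has taken for a name from the list of things; names that differ only in an ending like _2 or _b are one class to them, and where a whole thing is asked for, a point or a joint stands for the part that bears it (a point fixed in the world has none). Each returns a list of dicts, best first, with "score" (0 to 1); they miss things now and then, are a little off and sometimes report something else, mostly with a low value. They report only what shows in the picture. A call takes as long as a camera call.
- finder.find_in(camera, thing): "position" ([x, y, z] in m, in world coordinates, good to about 4 mm: the middle of the surface that is visible of it).
The state is a dict: "clock": time; "joint_pos": joint angles; "joint_velocities": joint speeds; "tau": joint torques, N m; "position": TCP position; "ee_rot": TCP orientation; "ft_force": force on the tool from outside, world axes, zero at the start; "torque": the same for the moment, N m; "grip_width": opening from 0.0 (shut) to 1.0 (fully open); "grasp_force": force on a finger pad.
Only numpy, scipy, OpenCV 4.12 (cv2) and the standard library are available. Lean on these libraries where they do the work, as an engineer would, in place of code of your own. Each camera call takes 0.05 s, during which the arm holds its last target. There are 200 camera calls.

TASK

Take the red release tool from its stand, press the small recessed orange button on the rack loading station with its tip until the catch lets the sample tray spring out a little, and put the tool back in its stand. Then take the tray by its black handle and slide it straight out until the orange loading line across it lies over the front edge of the deck, without letting the tray or its rack of tubes tip and without disturbing the other things on the bench. That far out the tray would tip off the deck by itself, so finish while still holding the handle, with the tray level and still.

Things in the scene. Friction and masses are not known exactly. Their poses are not given: they have to be found in the camera images.
- loader: Rack loading station, a fixed white bench unit. Origin on the bench under the middle of the deck's front edge; -x outward (the way the tray slides out), +y to its control pod. Deck 90 mm high, x = 0 to 225 mm; guides 10 mm high stand 2.5 mm off each side of the tray. Pod: blue top 120 mm high, y = 102 to 171, x = 0 to 225 mm. Rear housing 135 mm high, x = 225 to 280 mm.
- deck_edge (a point): The middle of the deck's front edge, on the deck's top surface (90 mm above the bench). Axes as the loading station's.
- button_top (a point): Centre of the top of the orange release button (15 mm across), which sits in a round recess 18 mm across in the top of the control pod, 6 mm below its blue face; too narrow for a gripper finger. It is pressed straight down.
- release (a joint): Button travel: 0 up, 0.007 m fully down. Spring: moves at about 1.5 N, fully down at about 5 N (a little more with catch friction); it comes up again when let go. The catch frees the tray beyond about 5 mm; a spring then kicks the tray out about 20 mm, and the catch no longer holds it.
- stylus_grip (a point): Release tool, upright, 45 g: red handle 15 mm in diameter, 75 mm long. This point is on its axis where it is gripped, 40 mm above the handle's lower end and 99 mm above the tip. Below the handle: a black collar (27 mm across, 4 mm thick), then 55 mm to the tip: a steel shaft 10 mm in diameter whose last 12 mm are a 5 mm pin. z points up along the tool.
- stylus_tip (a point): The tip of the release tool (the lowest end of the 5 mm pin).
- stand_mouth (a point): Tool stand, a fixed grey block 56 mm square, 65 mm high. This point: centre of the mouth of its hole (17 mm across, 60 mm deep) in the top face. The tool hangs upright in it, collar resting on the top face; its grip point is then 44 mm above this point.
- tray_handle (a point): Centre of the tray's black handle, a level bar 90 mm long (y), 12 mm thick (x), 14 mm high, 50 mm above the tray's underside, 12 mm from its outer end; 29 mm free below it, 60 mm behind it. -x is outward, z up (the tray's axes). The grey metal tray is 240 mm long, 170 mm wide, sides 22 mm high, about 0.4 kg, low friction. At first caught with its outer end 30 mm past the deck edge.
- tray_line (a point): Middle of the orange loading line (6 mm wide) across the tray and up onto its sides, 165 mm from its outer end, given at the level of the tray's underside: it meets the deck-edge point when the tray lies flat and is out to its line. Axes as the handle's.
- tray: The sample tray. Origin under its middle, on its underside, 120 mm from its outer end; axes as the handle's.
- rack_center (a point): Centre (41 mm up) of the cream tube rack standing loose on the tray, 70 x 130 mm and 82 mm high with its capped tubes, about 0.22 kg. z up.
- roll_center (a point): Centre of a white roll of labels lying flat on the bench, 84 mm across and 55 mm high. Bystander.
- waste_center (a point): Centre of a yellow waste box with a white rim, 122 x 152 x 92 mm. Bystander.
- green_center (a point): Centre of an empty green tube rack, 70 x 170 x 55 mm. Bystander.

How it is judged:
By the outcome, as a careful person would: the job done as asked, in the order asked, and still so for the second after the job is handed in, while the arm keeps its last pose, push and grip.
It also fails if it takes over 67 s, if anything falls off the work surface, if the arm or the gripper's body presses on something with over 40 N, if the wrist force passes 120 N, or if a joint passes its speed limit or range.

## Working session

There is one attempt and no reset: what is moved stays moved. The work goes in short steps, Python scripts to look and compute and a tool call to move; the robot and the scene stay as the last step left them, time stands still between calls to the robot, and variables do not carry over. Pictures are saved under pics/ and viewed, at most 10 in all, crops included, and the job is handed in when it is done.

Besides the shell and the picture viewer there is one more tool, called after "Emit:" as name([rows], argument=value, ...), one row to a line, values as JSON. arm_command: Moves the arm, as the interface text tells. Its arguments: {"type":"object","properties":{"plan":{"type":"array","items":{"type":"object","properties":{"dp":{"type":"array","items":{"type":"number"}},"spin":{"type":"number"}}}},"grip":{"type":"number"},"newtons":{"type":"number"}},"required":["plan"]}

```bash
mkdir -p pics; ls; cat > h.py <<'E'
import numpy as np, cv2
from workcell import manip, viewer, finder
from scipy.spatial.transform import Rotation as Ro
def snap(n,f=None):
    o=manip.get_obs(); im=viewer.camera(n)
    if f: cv2.imwrite('pics/'+f,im)
    return o,im
def cam(n,o=None):
    p=viewer.camera_params(n); f=240/np.tan(np.radians(p['vertical_fov'])/2)
    if 'R' in p: R=np.array(p['R']);t=np.array(p['t'])
    else:
        T=np.eye(4);T[:3,:3]=Ro.from_quat(o['ee_rot']).as_matrix();T[:3,3]=o['position']
        W=np.linalg.inv(T@np.array(p['T_tool_cam']));R=W[:3,:3];t=W[:3,3]
    return f,p['cx'],p['cy'],p['k1'],R,t
def pix(c,X):
    f,cx,cy,k,R,t=c; q=np.atleast_2d(X)@R.T+t; s=q[:,:2]/q[:,2:]; s=s*(1+k*(s**2).sum(1,keepdims=True)); return s*f+[cx,cy]
def onplane(c,u,z):
    f,cx,cy,k,R,t=c; d=(np.atleast_2d(u)-[cx,cy])/f; s=d.copy()
    for _ in range(20): s=d/(1+k*(s**2).sum(1,keepdims=True))
    r=np.c_[s,np.ones(len(s))]@R; C=-R.T@t
    return C+r*((z-C[2])/r[:,2])[:,None]
E
python3 - <<'E'
from h import *
o,a=snap('top','top0.png'); snap('scene','sc0.png')
print(o['position'],Ro.from_quat(o['ee_rot']).as_matrix().round(3),o['clock'])
for n in ['stylus_grip','stand_mouth','button_top','tray_handle','tray_line','tray','rack_center','deck_edge','loader','roll_center','waste_center','green_center']:
  for c in ['top','scene']:
    try: print(n,c,[(np.round(d['position'],3).tolist(),round(d['score'],2)) for d in finder.find_in(c,n)[:2]])
    except Exception as e: print(n,c,e)
E
```

```text
pics
[0.25407294 0.5708801  0.40392619] [[-0.914  0.407 -0.001]
 [ 0.407  0.914 -0.001]
 [-0.    -0.001 -1.   ]] 0.0
stylus_grip top []
stylus_grip scene [([0.473, -0.304, 0.101], 0.6)]
stand_mouth top []
stand_mouth scene [([0.483, -0.305, 0.047], 0.93)]
button_top top [([0.656, 0.149, 0.114], 0.49)]
button_top scene []
tray_handle top [([0.7, 0.02, 0.095], 0.64), ([0.46, -0.296, 0.098], 0.55)]
tray_handle scene [([0.778, 0.013, 0.093], 0.87), ([0.468, -0.306, 0.098], 0.17)]
tray_line top [([0.701, 0.016, 0.095], 0.84)]
tray_line scene [([0.774, 0.013, 0.098], 0.6)]
tray top [([0.695, 0.014, 0.09], 0.88)]
tray scene [([0.775, 0.013, 0.094], 0.72)]
rack_center top [([0.722, 0.038, 0.147], 0.79), ([0.815, 0.132, 0.12], 0.37)]
rack_center scene [([0.673, 0.357, 0.055], 0.68), ([0.748, 0.024, 0.149], 0.64)]
deck_edge top [([0.815, 0.133, 0.121], 0.66)]
deck_edge scene [([0.88, 0.086, 0.118], 0.72)]
loader top [([0.814, 0.133, 0.114], 0.96), ([0.463, -0.301, 0.101], 0.5)]
loader scene [([0.878, 0.091, 0.117], 0.72)]
roll_center top [([0.47, 0.291, 0.055], 0.88)]
roll_center scene [([0.495, 0.287, 0.05], 0.81)]
waste_center top [([0.64, -0.366, 0.094], 0.78)]
waste_center scene [([0.675, -0.378, 0.091], 0.87)]
green_center top []
green_center scene [([0.672, 0.358, 0.057], 0.94), ([0.774, 0.008, 0.097], 0.71)]
```

View pics/top0.png

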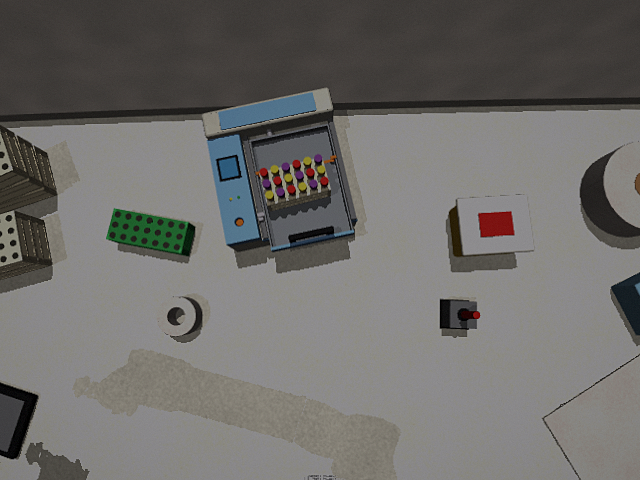

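View pics/sc0.png

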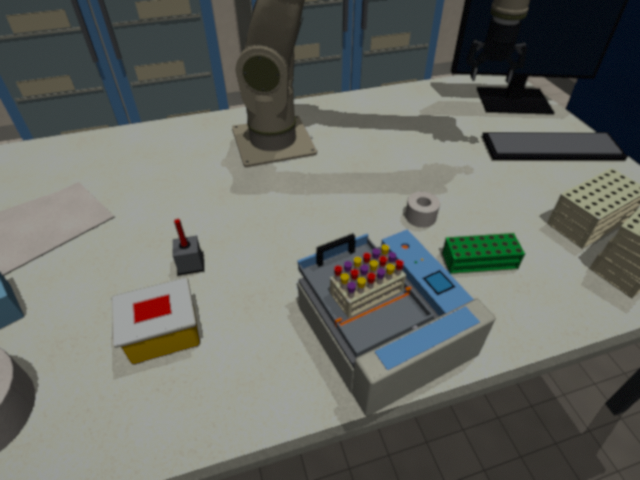

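Top view: button at (239,222), handle bar (289,240)–(333,232), tool head (476,315), stand top around (458,314). The scene view agrees, with the tool in the stand at (185,250).

```bash
python3 - <<'E'
from h import *
im=cv2.imread('pics/top0.png'); c=cam('top'); print(c[0],(-c[4].T@c[5]).round(3))
hsv=cv2.cvtColor(im,cv2.COLOR_BGR2HSV)
def blob(lo,hi,x0,y0,x1,y1):
    m=cv2.inRange(hsv,np.array(lo),np.array(hi))[y0:y1,x0:x1]; ys,xs=np.nonzero(m); return np.c_[xs+x0,ys+y0].astype(float)
b=blob((5,120,100),(20,255,255),230,212,250,232); print('btn',len(b),b.mean(0),onplane(c,b.mean(0),.114))
r=blob((0,120,60),(8,255,255),455,300,485,330); r2=blob((172,120,60),(180,255,255),455,300,485,330); r=np.r_[r,r2]; print('red',len(r),r.min(0),r.max(0))
t=[r[:,0].max()-3.5, r[r[:,0]>r[:,0].max()-7][:,1].mean()]; print('tooltop',t,onplane(c,t,.144))
d=blob((0,0,0),(180,255,45),280,222,342,250); rect=cv2.minAreaRect(d.astype(np.float32)); print('handle',len(d),rect)
P=onplane(c,cv2.boxPoints(rect),.147); print(P, P.mean(0))
big=cv2.resize(im[80:345,190:500],None,fx=2.5,fy=2.2,interpolation=cv2.INTER_CUBIC)
cr=np.hstack([cv2.resize(im[200:260,215:345],None,fx=6,fy=6,interpolation=cv2.INTER_CUBIC)]); cr2=cv2.resize(im[290:345,430:490],None,fx=4,fy=4,interpolation=cv2.INTER_CUBIC)
out=np.zeros((590,780,3),np.uint8); out[:360]=cr; out[365:585,:240]=cr2; cv2.imwrite('pics/c1.png',out)
print(onplane(c,[[209,140],[226,245]],.12))
E
```

```text
432.9922675593479 [ 0.48  -0.012  0.975]
btn 35 [239.25714286 222.11428571] [[0.6561173  0.15077942 0.114     ]]
red 45 [473. 311.] [479. 318.]
tooltop [np.float64(475.5), np.float64(314.7111111111111)] [[ 0.45861611 -0.30385865  0.144     ]]
handle 427 ((309.3718566894531, 237.31048583984375), (13.170638084411621, 62.36934280395508), 77.73522186279297)
[[ 0.61687929  0.07008285  0.147     ]
 [ 0.63979248 -0.04892215  0.147     ]
 [ 0.61427706 -0.05351352  0.147     ]
 [ 0.59154926  0.06497545  0.147     ]] [0.61562452 0.00815566 0.147     ]
[[0.83105828 0.2134062  0.12      ]
 [0.6089403  0.17623026 0.12      ]]
```

View pics/c1.png

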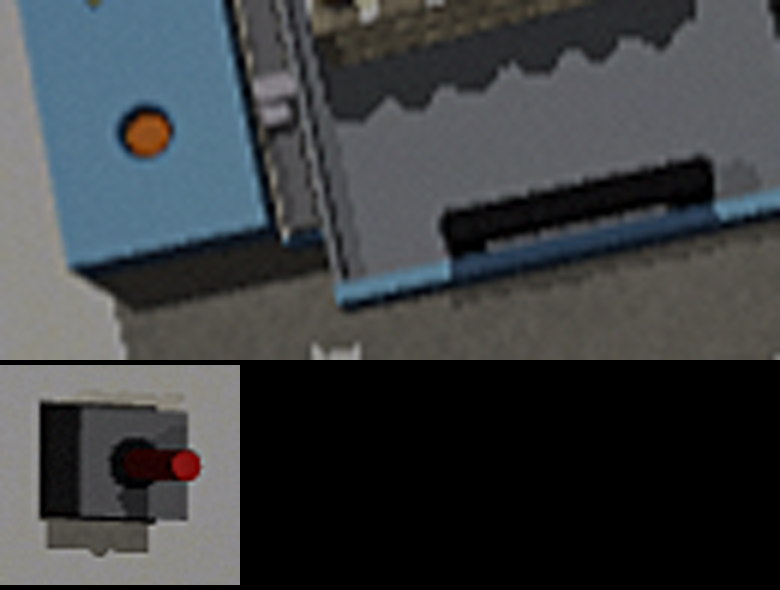

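```bash
cat >> h.py <<'E'
def phi(o): R=Ro.from_quat(o['ee_rot']).as_matrix(); return np.arctan2(R[1,1],R[0,1])
def toloc(o,d):  # world shift -> tool mm
    return (Ro.from_quat(o['ee_rot']).as_matrix().T@np.asarray(d)*1000).round(1)
E
python3 - <<'E'
from h import *
c=cam('top'); print('stand',onplane(c,[463.4,314.7],.065)); print('handle',onplane(c,[311.7,234.2],.147),'ends',onplane(c,[[289.5,238.5],[333.7,229.5]],.147))
print('tray front corners',onplane(c,[[272,250],[345,236]],.112))
o=manip.get_obs(); p=o['position'].copy() if hasattr(o['position'],'copy') else np.array(o['position']); f=phi(o)
g=np.array([.44,.28,.404])
for i in range(8):
    d=(g-p)/8; c_,s_=np.cos(f),np.sin(f)
    xt=np.array([-s_,c_,0]);yt=np.array([c_,s_,0]); print((d@xt*1e3).round(),(d@yt*1e3).round()); f-=.144
print(f)
print(viewer.camera_params('wrist')['T_tool_cam'])
E
```

```text
stand [[ 0.45737116 -0.30625114  0.065     ]]
handle [[0.62156631 0.00358796 0.147     ]] ends [[ 0.6142832   0.0468197   0.147     ]
 [ 0.62966787 -0.03936714  0.147     ]]
tray front corners [[ 0.59746688  0.08495897  0.112     ]
 [ 0.62204477 -0.06291534  0.112     ]]
-36.0 -24.0
-39.0 -18.0
-41.0 -13.0
-43.0 -7.0
-43.0 -0.0
-43.0 6.0
-41.0 12.0
-39.0 18.0
1.5731526350204472e-05
[[ 6.36550288e-04 -9.49747454e-01 -3.13016563e-01  7.98356266e-02]
 [ 9.99999490e-01  8.50096927e-04 -5.45745654e-04 -3.98196713e-06]
 [ 7.84414963e-04 -3.13016056e-01  9.49747510e-01  3.06700601e-02]
 [ 0.00000000e+00  0.00000000e+00  0.00000000e+00  1.00000000e+00]]
```

Emit:
arm_command([
  {"dp":[-36,-24,0],"spin":0.144},
  {"dp":[-39,-18,0],"spin":0.144},
  {"dp":[-41,-13,0],"spin":0.144},
  {"dp":[-43,-7,0],"spin":0.144},
  {"dp":[-43,0,0],"spin":0.144},
], grip=0, newtons=40)

```text
clock: 1.8
position: [0.3706, 0.3872, 0.4049]
ee_rot: [0.542, 0.841, 0.0, -0.0]
ft_force: [-0.3, 1.3, 0.3]
grip_width: 0.503
grasp_force: 0.0
```

Emit:
arm_command([
  {"dp":[-43,6,0],"spin":0.144},
  {"dp":[-41,12,0],"spin":0.144},
  {"dp":[-39,18,0],"spin":0.144},
  {"dp":[-48,2,0],"spin":0},
  {"dp":[-48,2,0],"spin":0},
])

```text
clock: 2.3
position: [0.4442, 0.1826, 0.4046]
ee_rot: [0.707, 0.707, 0.0, 0.0]
ft_force: [1.7, 0.7, 0.6]
grip_width: 0.5
grasp_force: 0.0
```

Emit:
arm_command([
  {"dp":[-48,2,0],"spin":0},
  {"dp":[-48,2,0],"spin":0},
  {"dp":[-48,2,0],"spin":0},
  {"dp":[-48,2,0],"spin":0},
  {"dp":[-48,2,0],"spin":0},
])

```text
clock: 2.8
position: [0.4535, -0.0576, 0.405]
ee_rot: [0.707, 0.707, 0.001, 0.0]
ft_force: [0.7, 0.1, 0.1]
grip_width: 0.501
grasp_force: 0.0
```

Emit:
arm_command([
  {"dp":[-48,2,0],"spin":0},
  {"dp":[-48,0,0],"spin":0},
  {"dp":[-48,0,0],"spin":0},
  {"dp":[-48,0,0],"spin":0},
  {"dp":[-48,0,0],"spin":0},
])

```text
clock: 3.3
position: [0.4556, -0.2973, 0.4052]
ee_rot: [0.707, 0.707, 0.001, 0.001]
ft_force: [1.0, 1.1, 0.3]
grip_width: 0.499
grasp_force: 0.0
```

Emit:
arm_command([
  {"dp":[0,0,0]},
  {"dp":[0,0,0]},
])

```text
invalid input at $.plan[0]: expected keys dp, spin
```

Very accurate. Look with the wrist camera for the tool.

```bash
python3 - <<'E'
from h import *
o,im=snap('wrist','w1.png'); c=cam('wrist',o)
print(o['position'],[(np.round(d['position'],4),round(d['score'],2)) for n in ['stylus_grip','stand_mouth'] for d in finder.find_in('wrist',n)[:1]])
g=np.array([.4585,-.305,0])
for z in [.144,.069]:
    for q in pix(c,g+[0,0,z]): cv2.drawMarker(im,tuple(int(v) for v in q),(255,255,0),0,14,1); print(z,q)
cv2.imwrite('pics/w1m.png',im)
E
```

```text
[ 0.45561846 -0.2973246   0.40518532] [(array([ 0.4576, -0.2997,  0.111 ]), 0.94), (array([ 0.459 , -0.2926,  0.0674]), 0.68)]
0.144 [321.89652809 251.10750682]
0.069 [321.19951116 221.23208606]
```

View pics/w1m.png

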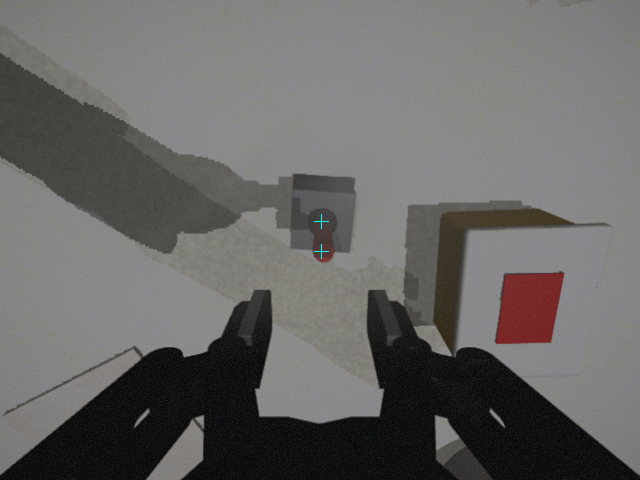

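Red tool head at (323,253) matches the predicted marker to about 1 px, so I can descend on it; target (0.459,-0.306).

Emit:
arm_command([
  {"dp":[-8.5,3.5,30],"spin":0},
  {"dp":[0,0,35],"spin":0},
  {"dp":[0,0,35],"spin":0},
  {"dp":[0,0,30],"spin":0},
  {"dp":[0,0,11],"spin":0},
])

```text
clock: 3.95
position: [0.4591, -0.3023, 0.2611]
ee_rot: [0.707, 0.708, -0.0, -0.002]
ft_force: [-0.3, 0.1, 1.3]
grip_width: 0.499
grasp_force: 0.0
```

Emit:
arm_command([
  {"dp":[0,0,0],"spin":0},
  {"dp":[0,0,0],"spin":0},
  {"dp":[0,0,0],"spin":0},
  {"dp":[0,0,0],"spin":0},
  {"dp":[0,0,0],"spin":0},
], grip=1, newtons=40)

```text
clock: 4.45
position: [0.4598, -0.3042, 0.2647]
ee_rot: [0.707, 0.707, 0.001, 0.001]
ft_force: [-0.9, 1.4, 6.8]
grip_width: 0.161
grasp_force: 39.5
```

Emit:
arm_command([
  {"dp":[0,0,0],"spin":0},
  {"dp":[0,0,0],"spin":0},
  {"dp":[0,0,0],"spin":0},
])

```text
clock: 4.75
position: [0.4598, -0.3042, 0.2647]
ee_rot: [0.707, 0.707, 0.001, 0.001]
ft_force: [0.5, 1.3, 8.1]
grip_width: 0.162
grasp_force: 39.7
```

Emit:
arm_command([
  {"dp":[0,0,-20],"spin":0},
  {"dp":[0,0,-35],"spin":0},
  {"dp":[0,0,-45],"spin":0},
  {"dp":[0,0,-45],"spin":0},
  {"dp":[0,0,-25],"spin":0},
])

```text
clock: 5.25
position: [0.4592, -0.3047, 0.4375]
ee_rot: [0.707, 0.707, 0.001, 0.002]
ft_force: [1.4, -0.8, -0.8]
grip_width: 0.162
grasp_force: 39.2
```

Emit:
arm_command([
  {"dp":[30,12,0],"spin":0},
  {"dp":[40,17,0],"spin":0},
  {"dp":[40,17,0],"spin":0},
  {"dp":[40,17,0],"spin":0},
  {"dp":[40,17,0],"spin":0},
])

```text
clock: 5.75
position: [0.5397, -0.1125, 0.4341]
ee_rot: [0.707, 0.707, 0.0, 0.0]
ft_force: [0.4, -1.7, -0.4]
grip_width: 0.166
grasp_force: 39.2
```

Emit:
arm_command([
  {"dp":[40,17,0],"spin":0},
  {"dp":[40,17,0],"spin":0},
  {"dp":[40,17,0],"spin":0},
  {"dp":[40,17,0],"spin":0},
  {"dp":[40,17,0],"spin":0},
])

```text
clock: 6.25
position: [0.6248, 0.0876, 0.434]
ee_rot: [0.707, 0.707, 0.0, -0.0]
ft_force: [0.4, -0.6, 0.5]
grip_width: 0.162
grasp_force: 39.2
```

Emit:
arm_command([
  {"dp":[40,17,0],"spin":0},
  {"dp":[25,11,0],"spin":0},
  {"dp":[0,0,20],"spin":0},
  {"dp":[0,0,0],"spin":0},
  {"dp":[0,0,0],"spin":0},
])

```text
clock: 6.75
position: [0.6523, 0.1501, 0.4139]
ee_rot: [0.707, 0.707, -0.0, -0.0]
ft_force: [0.1, 1.2, 0.2]
grip_width: 0.165
grasp_force: 39.2
```

```bash
python3 - <<'E'
from h import *
o,im=snap('wrist','w2.png'); c=cam('wrist',o); print(o['position'],o['ft_force'],o['grip_width'])
for n in ['button_top','stylus_tip']: print(n,[(np.round(d['position'],4),round(d['score'],2)) for d in finder.find_in('wrist',n)[:2]])
R=Ro.from_quat(o['ee_rot']).as_matrix(); tip=np.array(o['position'])+R@[0,0,.2545]
q=pix(c,[tip,[.656,.151,.114]]); print(tip,q)
hsv=cv2.cvtColor(im,cv2.COLOR_BGR2HSV); m=cv2.inRange(hsv,np.array([5,120,80]),np.array([20,255,255])); n,_,s,ce=cv2.connectedComponentsWithStats(m)
for i in range(1,n):
    if s[i,4]>15: print(s[i],ce[i],onplane(c,ce[i],.114))
cv2.drawMarker(im,tuple(int(v) for v in q[0]),(255,255,0),0,10,1)
cv2.imwrite('pics/w2m.png',im)
E
```

```text
[0.65231953 0.15013495 0.41391566] [0.14866609 1.20093883 0.23000315] 0.1648065629351274
button_top [(array([0.6556, 0.151 , 0.118 ]), 0.77)]
stylus_tip [(array([0.6528, 0.1476, 0.2704]), 0.89)]
[0.65216306 0.14998323 0.15941575] [[318.31785843 243.92207879]
 [323.36552345 223.29117095]]
[440 262  14  28 208] [446.71634615 273.26442308] [[0.75814466 0.10791456 0.114     ]]
```

View pics/w2m.png

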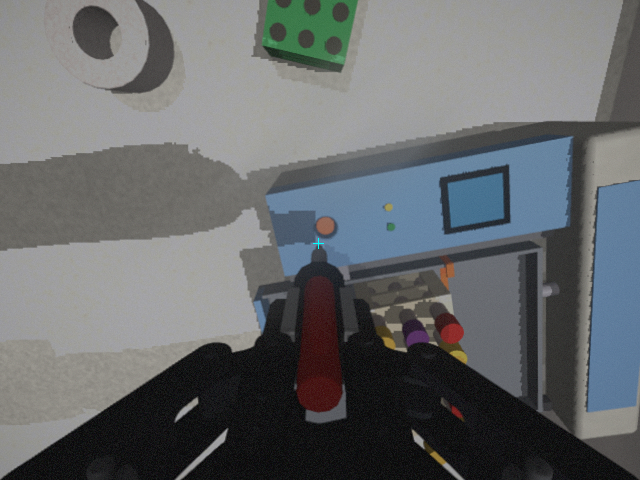

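Button at about (325,226), pin end around (319,249), the predicted tip at (318,244). I'll zoom to refine.

```bash
python3 - <<'E'
from h import *
im=cv2.imread('pics/w2.png'); cv2.imwrite('pics/w2c.png',cv2.resize(im[205:280,280:360],None,fx=8,fy=8,interpolation=cv2.INTER_CUBIC))
o=manip.get_obs();c=cam('wrist',o); print(onplane(c,[[325.5,226.5],[325,226],[326,227]],.114), c[0])
E
```

```text
[[0.65851331 0.14814787 0.114     ]
 [0.65811318 0.14856402 0.114     ]
 [0.6589138  0.14773134 0.114     ]] 354.7164243690736
```

View pics/w2c.png

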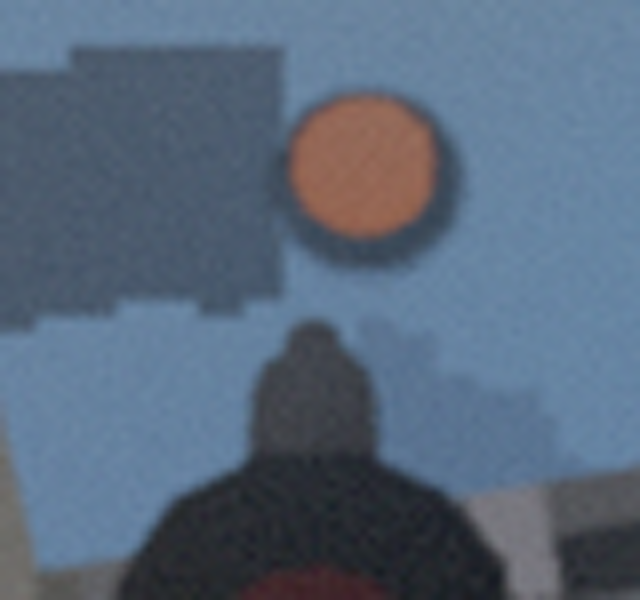

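```bash
python3 - <<'E'
from h import *
o=manip.get_obs();c=cam('wrist',o); b=onplane(c,[325.5,225.7],.114)[0]; t=onplane(c,[319.1,248.4],.1594)[0]; print(b,t,toloc(o,b-t))
E
```

```text
[0.65850994 0.14881298 0.114     ] [0.65338097 0.14645166 0.1594    ] [ 2.3  5.1 45.4]
```

Emit:
arm_command([
  {"dp":[2.5,4.5,10],"spin":0},
  {"dp":[0,0,20],"spin":0},
  {"dp":[0,0,8],"spin":0},
  {"dp":[0,0,0],"spin":0},
  {"dp":[0,0,0],"spin":0},
])

```text
clock: 7.4
position: [0.6571, 0.1533, 0.3762]
ee_rot: [0.707, 0.707, 0.0, 0.0]
ft_force: [0.0, 0.4, 0.2]
grip_width: 0.16
grasp_force: 39.2
```

```bash
python3 - <<'E'
from h import *
o,im=snap('wrist'); print(o['position'],o['ft_force'])
cv2.imwrite('pics/w3c.png',cv2.resize(im[200:290,270:370],None,fx=6,fy=6,interpolation=cv2.INTER_CUBIC))
E
```

```text
[0.65707562 0.15333221 0.37617054] [0.04476079 0.43065066 0.21803618]
```

View pics/w3c.png

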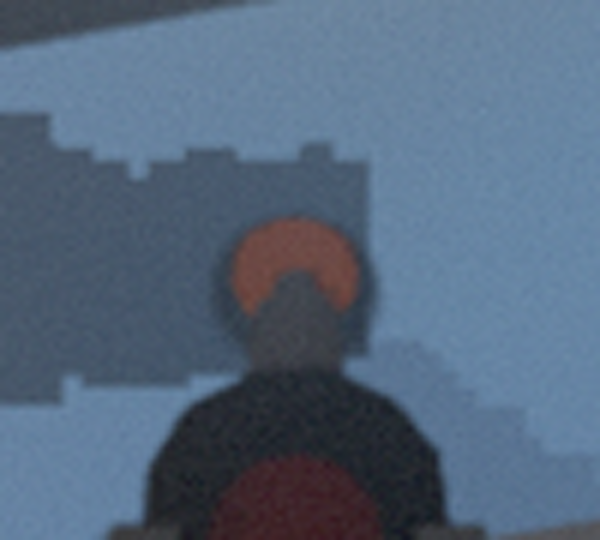

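The pin is centred over the button (crop (297,290) versus (295,280)). Now the press, in small steps.

Emit:
arm_command([
  {"dp":[0,0,4],"spin":0},
  {"dp":[0,0,4],"spin":0},
  {"dp":[0,0,2],"spin":0},
  {"dp":[0,0,1],"spin":0},
  {"dp":[0,0,0],"spin":0},
])

```text
clock: 7.95
position: [0.6571, 0.1534, 0.3651]
ee_rot: [0.707, 0.707, 0.0, 0.0]
ft_force: [0.8, 0.2, 3.1]
grip_width: 0.169
grasp_force: 39.4
```

Emit:
arm_command([
  {"dp":[0,0,1],"spin":0},
  {"dp":[0,0,1],"spin":0},
  {"dp":[0,0,1],"spin":0},
  {"dp":[0,0,0],"spin":0},
  {"dp":[0,0,0],"spin":0},
])

```text
clock: 8.45
position: [0.657, 0.1534, 0.3618]
ee_rot: [0.707, 0.707, 0.0, 0.0]
ft_force: [2.3, 0.7, 3.3]
grip_width: 0.161
grasp_force: 39.5
```

```bash
python3 - <<'E'
from h import *
o,im=snap('top','top1.png'); print(o['position'],o['ft_force'])
print([(np.round(d['position'],4),round(d['score'],2)) for n in ['tray_handle','tray'] for d in finder.find_in('top',n)[:1]])
a=cv2.imread('pics/top0.png'); cv2.imwrite('pics/cmp.png',np.hstack([cv2.resize(q[120:260,240:350],None,fx=3.5,fy=3.5) for q in (a,im)]))
E
```

```text
[0.65702069 0.15344186 0.36182655] [2.26253497 0.66497427 3.25116626]
[(array([0.6814, 0.018 , 0.0923]), 0.8), (array([0.6804, 0.0143, 0.0914]), 0.81)]
```

Emit:
arm_command([
  {"dp":[0,0,1],"spin":0},
  {"dp":[0,0,0.5],"spin":0},
  {"dp":[0,0,0],"spin":0},
])

```text
clock: 8.9
position: [0.6571, 0.1534, 0.3613]
ee_rot: [0.707, 0.707, 0.001, 0.0]
ft_force: [0.7, 0.6, 9.9]
grip_width: 0.162
grasp_force: 40.2
```

View pics/cmp.png

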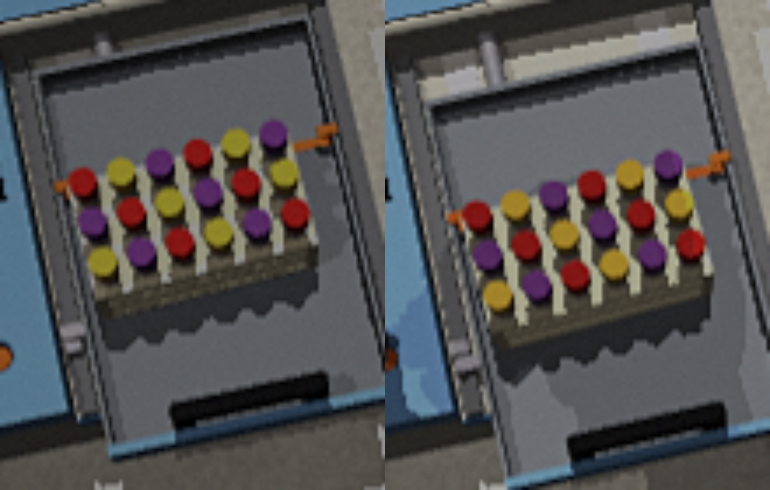

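The catch is released: the tray is about 20 mm farther out. Now I'll return the tool.

Emit:
arm_command([
  {"dp":[0,0,-10],"spin":0},
  {"dp":[0,0,-25],"spin":0},
  {"dp":[0,0,-40],"spin":0},
  {"dp":[-25,-11,0],"spin":0},
  {"dp":[-40,-17,0],"spin":0},
])

```text
clock: 9.4
position: [0.6287, 0.0905, 0.4352]
ee_rot: [0.705, 0.709, -0.0, -0.0]
ft_force: [0.6, -1.4, -0.8]
grip_width: 0.169
grasp_force: 39.1
```

Emit:
arm_command([
  {"dp":[-40,-17,0],"spin":0},
  {"dp":[-40,-17,0],"spin":0},
  {"dp":[-40,-17,0],"spin":0},
  {"dp":[-40,-17,0],"spin":0},
  {"dp":[-40,-17,0],"spin":0},
])

```text
clock: 9.9
position: [0.5426, -0.1129, 0.4347]
ee_rot: [0.707, 0.707, -0.0, -0.001]
ft_force: [1.1, -0.5, -0.4]
grip_width: 0.164
grasp_force: 39.2
```

Emit:
arm_command([
  {"dp":[-40,-17,0],"spin":0},
  {"dp":[-40,-17,0],"spin":0},
  {"dp":[-40,-17,0],"spin":0},
  {"dp":[-40,-17,0],"spin":0},
  {"dp":[-32.5,-16.5,0],"spin":0},
])

```text
clock: 10.4
position: [0.4577, -0.3059, 0.4349]
ee_rot: [0.708, 0.707, -0.0, -0.001]
ft_force: [1.0, 0.3, -0.4]
grip_width: 0.168
grasp_force: 39.2
```

Emit:
arm_command([
  {"dp":[0,0,0],"spin":0},
  {"dp":[0,0,0],"spin":0},
  {"dp":[0,0,0],"spin":0},
])

```text
clock: 10.7
position: [0.4601, -0.3028, 0.4348]
ee_rot: [0.706, 0.708, 0.0, -0.001]
ft_force: [-0.1, 1.0, -0.4]
grip_width: 0.163
grasp_force: 39.1
```

Emit:
arm_command([
  {"dp":[-1.4,-0.3,30],"spin":0},
  {"dp":[0,0,45],"spin":0},
  {"dp":[0,0,30],"spin":0},
  {"dp":[0,0,20],"spin":0},
  {"dp":[0,0,15],"spin":0},
])

```text
clock: 11.2
position: [0.4597, -0.3038, 0.2934]
ee_rot: [0.706, 0.708, -0.0, -0.001]
ft_force: [0.4, 0.0, -0.2]
grip_width: 0.165
grasp_force: 39.1
```

Emit:
arm_command([
  {"dp":[0,0,15],"spin":0},
  {"dp":[0,0,10],"spin":0},
  {"dp":[0,0,4],"spin":0},
  {"dp":[0,0,0],"spin":0},
  {"dp":[0,0,0],"spin":0},
])

```text
clock: 11.7
position: [0.4593, -0.3057, 0.2668]
ee_rot: [0.707, 0.707, 0.0, 0.0]
ft_force: [0.9, -0.5, -1.1]
grip_width: 0.159
grasp_force: 39.1
```

Emit:
arm_command([
  {"dp":[0,0,1.5],"spin":0},
  {"dp":[0,0,0.5],"spin":0},
  {"dp":[0,0,0],"spin":0},
])

```text
clock: 12.0
position: [0.4593, -0.3056, 0.2648]
ee_rot: [0.707, 0.707, 0.0, 0.0]
ft_force: [-1.0, 0.6, 3.8]
grip_width: 0.165
grasp_force: 39.7
```

Emit:
arm_command([
  {"dp":[0,0,0],"spin":0},
  {"dp":[0,0,0],"spin":0},
  {"dp":[0,0,0],"spin":0},
  {"dp":[0,0,0],"spin":0},
], grip=-0.2)

```text
clock: 12.4
position: [0.4591, -0.3054, 0.2641]
ee_rot: [0.707, 0.707, 0.0, -0.0]
ft_force: [0.0, -0.9, 0.7]
grip_width: 0.599
grasp_force: 0.0
```

Emit:
arm_command([
  {"dp":[0,0,-20],"spin":0},
  {"dp":[0,0,-40],"spin":0},
  {"dp":[0,0,-45],"spin":0},
  {"dp":[0,0,-30],"spin":0},
  {"dp":[0,0,0],"spin":0},
])

```text
clock: 12.9
position: [0.4596, -0.3064, 0.4032]
ee_rot: [0.707, 0.707, 0.002, 0.003]
ft_force: [0.3, 0.2, -0.8]
grip_width: 0.607
grasp_force: 0.0
```

```bash
python3 - <<'E'
from h import *
o,im=snap('wrist','w4.png'); print(o['position'],o['ft_force'],[(np.round(d['position'],4),round(d['score'],2)) for n in ['stylus_grip'] for d in finder.find_in('wrist',n)[:1]])
o,im=snap('top','top2.png')
c=cam('top'); d=im[200:285,240:370]; hsv=cv2.cvtColor(im,cv2.COLOR_BGR2HSV)
print([(np.round(d['position'],4),round(d['score'],2)) for n in ['tray_handle','tray'] for d in finder.find_in('top',n)[:1]])
out=np.zeros((600,780,3),np.uint8); out[:510]=cv2.resize(d,None,fx=6,fy=6,interpolation=cv2.INTER_CUBIC)[:510]
w=cv2.imread('pics/w4.png')[150:330,230:430]; out[420:600,580:780]=w
cv2.imwrite('pics/c4.png',out)
E
```

```text
[ 0.45958934 -0.30642905  0.40323919] [ 0.32954198  0.23495125 -0.75693779] [(array([ 0.458 , -0.2986,  0.1106]), 0.77)]
[(array([0.6852, 0.0173, 0.0927]), 0.9), (array([0.6762, 0.0122, 0.0933]), 0.58)]
```

View pics/c4.png

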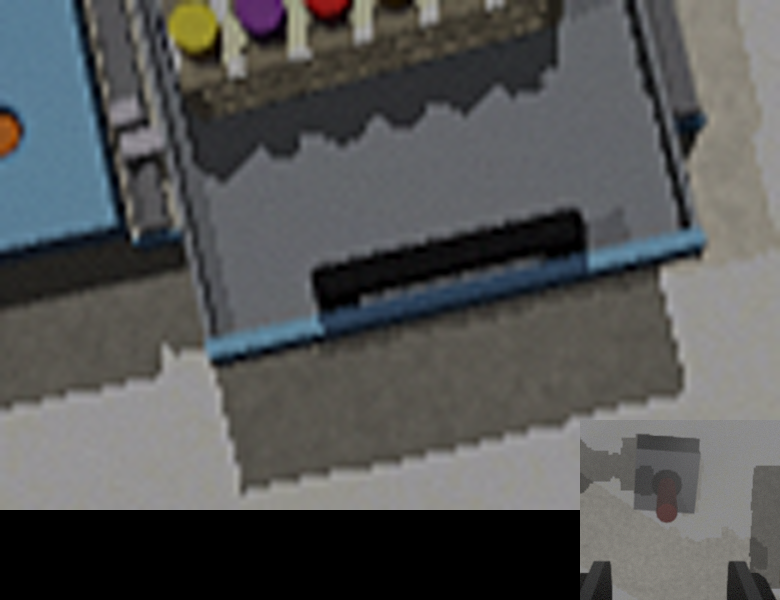

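Tool is hanging in its stand; handle bar centre at crop (449,256), i.e. (314.8,242.7).

```bash
python3 - <<'E'
from h import *
c=cam('top'); px=lambda a:np.array(a)/6+[240,200]
h=onplane(c,px([[449,256],[315,265],[580,210]]),.147); print('handle',h)
e=onplane(c,px([[212,352],[703,240]]),.112); print('tray end',e, np.linalg.norm(e[1]-e[0]))
pf=onplane(c,px([[0,250],[118,223]]),.12); print('pod front',pf)
for a in (h[1:],e,pf):
    v=a[1]-a[0]; print('yaw',np.degrees(np.arctan2(v[0],-v[1])))
o=manip.get_obs(); print(o['position'],o['joint_pos'])
E
```

```text
handle [[ 0.60479221 -0.00208297  0.147     ]
 [ 0.60302333  0.04119014  0.147     ]
 [ 0.61868177 -0.04478187  0.147     ]]
tray end [[ 0.57973285  0.07843883  0.112     ]
 [ 0.61320804 -0.08716526  0.112     ]] 0.1689535567712809
pod front [[0.61493439 0.14809885 0.12      ]
 [0.62299508 0.10855614 0.12      ]]
yaw 10.322369192497188
yaw 11.427774420079492
yaw 11.521758287348767
[ 0.45894005 -0.30516648  0.39793295] [-0.25780028  0.22108229  0.88381535  1.70652907 -0.17644988  1.29951857
  0.66203746]
```

Emit:
arm_command([
  {"dp":[35,17,0],"spin":0},
  {"dp":[45,22,0],"spin":0},
  {"dp":[45,22,0],"spin":0},
  {"dp":[45,22,0],"spin":0},
  {"dp":[45,22,0],"spin":0},
])

```text
clock: 13.65
position: [0.5643, -0.0888, 0.3982]
ee_rot: [0.707, 0.707, -0.0, -0.001]
ft_force: [1.0, -0.5, -0.1]
grip_width: 0.601
grasp_force: 0.0
```

Emit:
arm_command([
  {"dp":[45,22,0],"spin":0},
  {"dp":[43,20,0],"spin":0},
  {"dp":[0,0,0],"spin":-0.09},
  {"dp":[0,0,0],"spin":-0.093},
  {"dp":[0,0,0],"spin":0},
])

```text
clock: 14.15
position: [0.6059, -0.0027, 0.3979]
ee_rot: [0.639, 0.769, -0.001, -0.001]
ft_force: [0.4, -1.0, 0.2]
grip_width: 0.599
grasp_force: 0.0
```

```bash
python3 - <<'E'
from h import *
o,im=snap('wrist','w5.png'); c=cam('wrist',o); print(o['position'],np.degrees(phi(o)),[(np.round(d['position'],4),round(d['score'],2)) for n in ['tray_handle','tray_line'] for d in finder.find_in('wrist',n)[:2]])
a=np.radians(10.5); ex=np.array([np.cos(a),np.sin(a),0]); ey=np.array([-np.sin(a),np.cos(a),0]); h=np.array([.606,-.002,.147])
for s in (-.045,0,.045):
    q=pix(c,h+s*ey)[0]; cv2.drawMarker(im,tuple(int(v) for v in q),(255,255,0),0,10,1); print(q)
cv2.imwrite('pics/w5m.png',im)
E
```

```text
[ 0.60586864 -0.00266679  0.39786791] 10.583521609370793 [(array([0.6649, 0.0317, 0.0978]), 0.96), (array([0.71  , 0.1304, 0.1194]), 0.67), (array([0.6617, 0.0354, 0.0945]), 0.85)]
[319.4516133  305.26070671]
[319.6173276  244.69743305]
[319.80482553 176.36774812]
```

View pics/w5m.png

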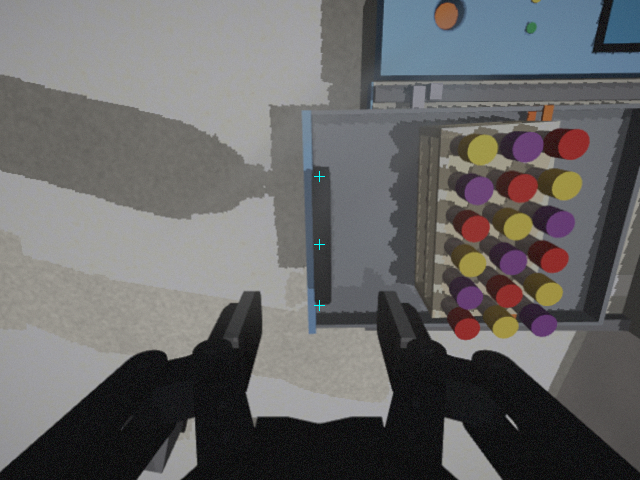

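View budget is used (10). The picture shows the handle bar at columns 313–330, rows 166–303, with the tray turned about 2° more than the gripper. I'll fit the edges numerically.

```bash
cat > fit.py <<'E'
from h import *
def measure(o,im,zt=.112):
    c=cam('wrist',o); hsv=cv2.cvtColor(im,cv2.COLOR_BGR2HSV)
    g=cv2.cvtColor(im,cv2.COLOR_BGR2GRAY)
    return c,hsv,g
E
python3 - <<'E'
from fit import *
o=manip.get_obs(); im=cv2.imread('pics/w5.png'); c,hsv,g=measure(o,im)
sub=g[160:310,305:340]; print(g[235,300:345:2])
m=(sub<38).astype(np.uint8); n,l,s,ce=cv2.connectedComponentsWithStats(m); i=1+s[1:,4].argmax(); print(s[i],ce[i]+[305,160])
ys,xs=np.nonzero(l==i); 
L=[];Rr=[]
for r in range(12,140,4):
    k=xs[ys==r]
    if len(k)>4: L.append((k.min()+305,r+160)); Rr.append((k.max()+305,r+160))
for A in (L,Rr):
    P=onplane(c,A,.147); k=np.polyfit(P[:,1],P[:,0],1); print('yaw',np.degrees(np.arctan(-k[0])), 'x at y=0',k[1])
# blue strip left edge
B=[]
for r in range(120,325,6):
    k=np.nonzero((hsv[r,295:325,0]>95)&(hsv[r,295:325,0]<125)&(hsv[r,295:325,1]>80))[0]
    if len(k): B.append((295+k.min(),r))
P=onplane(c,B,.112); k=np.polyfit(P[:,1],P[:,0],1); print('strip yaw',np.degrees(np.arctan(-k[0])),len(B))
# pod lower edge (blue end) 
B=[]
for x in range(395,630,6):
    k=np.nonzero((hsv[40:110,x,0]>95)&(hsv[40:110,x,0]<125)&(hsv[40:110,x,1]>80)&(g[40:110,x]>70))[0]
    if len(k): B.append((x,40+k.max()))
P=onplane(c,B,.12); k=np.polyfit(P[:,0],P[:,1],1); print('pod yaw',np.degrees(np.arctan(k[0])),B[::8])
print('ends',onplane(c,[[321.5,167],[321.5,303]],.147), onplane(c,[321.5,235],.147))
E
```

```text
[112 110 116  90  89  89  83  64  59  60  60  59  56  58  61  60 103 108
 113 113 111 112 110]Traceback (most recent call last):
  File "<stdin>", line 4, in <module>
ValueError: attempt to get argmax of an empty sequence
```

```bash
python3 - <<'E'
from fit import *
o=manip.get_obs(); im=cv2.imread('pics/w5.png'); c,hsv,g=measure(o,im)
print(hsv[235,300:340:3].tolist())
B=[];L=[];Rr=[]
for r in range(175,296,4):
    row=cv2.blur(g,(1,5))[r].astype(int)
    k=[x for x in range(308,338) if row[x]<76]
    L.append((k[0]-.5,r));Rr.append((k[-1]+.5,r))
for nm,A in (('L',L),('R',Rr)):
    P=onplane(c,A,.147); k=np.polyfit(P[:,1],P[:,0],1); print(nm,'yaw',np.degrees(np.arctan(-k[0])),np.polyval(k,-.002),A[::10])
for r in range(120,325,4):
    d=np.diff(cv2.GaussianBlur(hsv,(1,5),0)[r,292:325,1].astype(int)); B.append((292+d.argmax()+.5,r))
B=np.array(B); P=onplane(c,B,.112); k=np.polyfit(P[:,1],P[:,0],1)
for _ in range(3):
    e=abs(P[:,0]-np.polyval(k,P[:,1]))<.002; k=np.polyfit(P[e,1],P[e,0],1)
print('strip',np.degrees(np.arctan(-k[0])),e.sum(),B[::10].tolist())
B=[]
for x in range(395,630,4): d=np.diff(cv2.GaussianBlur(g,(5,3),0)[60:100,x].astype(int)); B.append((x,60+d.argmin()+.5))
B=np.array(B);P=onplane(c,B,.12); k=np.polyfit(P[:,0],P[:,1],1)
for _ in range(3):
    e=abs(P[:,1]-np.polyval(k,P[:,0]))<.003; k=np.polyfit(P[e,0],P[e,1],1)
print('pod',np.degrees(np.arctan(k[0])),e.sum(),B[::10].tolist())
print('ends',onplane(c,[[321.5,167],[321.5,303]],.147))
E
```

```text
[[13, 16, 115], [13, 15, 119], [104, 65, 106], [103, 69, 107], [104, 56, 95], [120, 4, 60], [75, 8, 61], [150, 4, 57], [128, 17, 59], [120, 17, 60], [110, 12, 62], [110, 15, 103], [107, 15, 117], [105, 17, 122]]
L yaw 10.879820773165704 0.6013018493365848 [(311.5, 175), (311.5, 215), (312.5, 255), (314.5, 295)]
R yaw 11.484802300094996 0.6132953689274447 [(329.5, 175), (329.5, 215), (330.5, 255), (330.5, 295)]
strip 11.432496248844828 52 [[301.5, 120.0], [302.5, 160.0], [304.5, 200.0], [305.5, 240.0], [306.5, 280.0], [307.5, 320.0]]
pod 10.512666146395407 59 [[395.0, 74.5], [435.0, 74.5], [475.0, 74.5], [515.0, 74.5], [555.0, 73.5], [595.0, 72.5]]
ends [[ 0.59824321  0.04758197  0.147     ]
 [ 0.61535757 -0.04513764  0.147     ]]
```

Emit:
arm_command([
  {"dp":[3.5,1.5,15],"spin":-0.011},
  {"dp":[0,0,25],"spin":0},
  {"dp":[0,0,25],"spin":0},
  {"dp":[0,0,20],"spin":0},
  {"dp":[0,0,10],"spin":0},
])

```text
clock: 14.8
position: [0.606, 0.0011, 0.3013]
ee_rot: [0.636, 0.772, -0.001, -0.001]
ft_force: [0.9, -0.1, 0.8]
grip_width: 0.604
grasp_force: 0.0
```

Emit:
arm_command([
  {"dp":[0,0,5],"spin":0},
  {"dp":[0,0,2.5],"spin":0},
  {"dp":[0,0,0],"spin":0},
  {"dp":[0,0,0],"spin":0},
  {"dp":[0,0,0],"spin":0},
], grip=0.4)

```text
clock: 15.3
position: [0.607, 0.0008, 0.2974]
ee_rot: [0.635, 0.772, 0.0, 0.0]
ft_force: [-0.8, 0.8, 0.7]
grip_width: 0.299
grasp_force: 0.0
```

Emit:
arm_command([
  {"dp":[0,0,2],"spin":0},
  {"dp":[0,0,0],"spin":0},
  {"dp":[0,0,0],"spin":0},
])

```text
clock: 15.6
position: [0.6067, 0.0008, 0.2947]
ee_rot: [0.635, 0.772, 0.0, -0.0]
ft_force: [-0.4, -0.6, 1.1]
grip_width: 0.3
grasp_force: 0.0
```

Emit:
arm_command([
  {"dp":[0,0,0],"spin":0},
  {"dp":[0,0,0],"spin":0},
  {"dp":[0,0,0],"spin":0},
  {"dp":[0,0,0],"spin":0},
  {"dp":[0,0,0],"spin":0},
], grip=1, newtons=60)

```text
clock: 16.1
position: [0.6067, 0.0008, 0.2949]
ee_rot: [0.635, 0.772, 0.0, -0.0]
ft_force: [-3.4, 0.6, 4.8]
grip_width: 0.133
grasp_force: 59.4
```

```bash
python3 - <<'E'
from h import *
o,im=snap('wrist','w6.png'); print(o['position'],np.degrees(phi(o)),o['ft_force'],o['torque'],o['grip_width'],o['grasp_force'])
E
```

```text
[0.60673307 0.00082662 0.29488573] 11.11969441809101 [-3.38640167  0.63378028  4.84382014] [-0.05308953  0.69179081  0.16766697] 0.1331793101756401 59.433894753456116
```

Grasped well (opening 11–12 mm). Estimated travel is about 116 mm; I'll pull gently and watch the force.

Emit:
arm_command([
  {"dp":[0,-2,-0.2],"spin":0},
  {"dp":[0,-4,0],"spin":0},
  {"dp":[0,-6,0],"spin":0},
  {"dp":[0,-6,0],"spin":0},
  {"dp":[0,-6,0],"spin":0},
])

```text
clock: 16.65
position: [0.5826, -0.0039, 0.2949]
ee_rot: [0.635, 0.772, 0.0, -0.0]
ft_force: [1.4, 0.9, -0.5]
grip_width: 0.125
grasp_force: 58.9
```

Emit:
arm_command([
  {"dp":[0,-6,0],"spin":0},
  {"dp":[0,-6,0],"spin":0},
  {"dp":[0,-6,0],"spin":0},
  {"dp":[0,-4,0],"spin":0},
  {"dp":[0,-2,0],"spin":0},
])

```text
clock: 17.15
position: [0.5592, -0.0085, 0.2949]
ee_rot: [0.635, 0.772, 0.0, -0.0]
ft_force: [2.0, 1.4, -1.3]
grip_width: 0.129
grasp_force: 58.7
```

```bash
cat > st.py <<'E'
from h import *
import sys
o,im=snap('wrist',sys.argv[1]); f=phi(o); d=np.array(o['position'])-[.60673,.00083,.29489]; s=np.radians(11.1)
ex=np.array([np.cos(s),np.sin(s),0]);ey=np.array([-np.sin(s),np.cos(s),0]); F=np.array(o['ft_force'])
print('out',-d@ex*1e3,'lat',d@ey*1e3,'dz',d[2]*1e3,'phi',np.degrees(f),'F out/lat/z',-F@ex,F@ey,F[2],'M',o['torque'],o['grasp_force'],o['clock'])
R=Ro.from_quat(o['ee_rot']).as_matrix(); print('tilt',R[:,2].round(4))
E
python3 st.py w7.png
```

```text
out 48.45156919568239 lat -0.04016064315874068 dz -0.03316442177514478 phi 11.107634561370402 F out/lat/z -2.214989123099679 0.9652380958399355 -1.3026785312493359 M [ 0.08202838 -0.30635085  0.00989755] 58.74303638935089 17.15
tilt [-3.e-04  2.e-04 -1.e+00]
```

Forces are small and motion straight; continue 58 mm more.

Emit:
arm_command([
  {"dp":[0,-3,0],"spin":0},
  {"dp":[0,-6,0],"spin":0},
  {"dp":[0,-7,0],"spin":0},
  {"dp":[0,-7,0],"spin":0},
  {"dp":[0,-7,0],"spin":0},
])

```text
clock: 17.7
position: [0.5295, -0.0144, 0.2948]
ee_rot: [0.635, 0.772, -0.0, -0.0]
ft_force: [0.9, 0.2, -1.7]
grip_width: 0.127
grasp_force: 58.7
```

Emit:
arm_command([
  {"dp":[0,-7,0],"spin":0},
  {"dp":[0,-7,0],"spin":0},
  {"dp":[0,-7,0],"spin":0},
  {"dp":[0,-5,0],"spin":0},
  {"dp":[0,-2,0],"spin":0},
])

```text
clock: 18.2
position: [0.5022, -0.0198, 0.2948]
ee_rot: [0.635, 0.772, 0.0, -0.0]
ft_force: [0.2, -0.3, -4.1]
grip_width: 0.129
grasp_force: 58.5
```

Emit:
arm_command([
  {"dp":[0,0,0],"spin":0},
  {"dp":[0,0,0],"spin":0},
  {"dp":[0,0,0],"spin":0},
])

```text
clock: 18.5
position: [0.5028, -0.0196, 0.2948]
ee_rot: [0.635, 0.772, -0.0, -0.0]
ft_force: [-1.0, -0.5, -1.6]
grip_width: 0.131
grasp_force: 58.8
```

```bash
python3 st.py w8.png; python3 - <<'E'
from h import *
o=manip.get_obs(); snap('top','top3.png'); snap('scene','sc3.png')
for n in ['wrist','top','scene']:
    im=cv2.imread({'wrist':'pics/w8.png','top':'pics/top3.png','scene':'pics/sc3.png'}[n]); hsv=cv2.cvtColor(im,cv2.COLOR_BGR2HSV); c=cam(n,o)
    m=cv2.inRange(hsv,np.array([5,130,90]),np.array([17,255,255])); k,_,s,ce=cv2.connectedComponentsWithStats(m)
    for i in range(1,k):
        if s[i,4]>4:
            P=onplane(c,ce[i],.112)[0]
            if .5<P[0]<.75 and abs(P[1])<.2: print(n,s[i],ce[i].round(1),P.round(4))
E
```

```text
out 105.94800573776737 lat -0.023132792708069276 dz -0.12087222001405662 phi 11.117316628083666 F out/lat/z 1.0918745469198443 -0.24959556043590467 -1.643694437611776 M [-0.05273667  0.28835045  0.01867119] 58.758476972579956 18.5
tilt [-6.e-04 -2.e-04 -1.e+00]
top [337 212  14   7  45] [344.3 215.2] [ 0.6649 -0.063   0.112 ]
top [236 219   7   7  38] [239.2 221.9] [0.657  0.1513 0.112 ]
top [268 229   7   5  23] [271.3 230.6] [0.6373 0.086  0.112 ]
top [279 228   7   3   8] [281.8 229. ] [0.6399 0.0647 0.112 ]
scene [348 217   5   2   8] [350.4 217.4] [0.5328 0.0705 0.112 ]
scene [323 227   3   3   5] [324. 228.] [0.5484 0.0022 0.112 ]
scene [308 231   3   4   5] [308.8 232.2] [ 0.5512 -0.034   0.112 ]
scene [336 230   5   3   8] [338.2 231.1] [0.5674 0.0296 0.112 ]
scene [371 247   5   4  15] [372.7 248.3] [0.6392 0.0834 0.112 ]
scene [403 246   4   2   8] [404.5 246.5] [0.6547 0.151  0.112 ]
scene [310 253  65  28 161] [340.5 266.9] [6.689e-01 6.000e-04 1.120e-01]
scene [305 273   6   5  18] [307.4 275.2] [ 0.6698 -0.0705  0.112 ]
```

```bash
python3 - <<'E'
from h import *
from scipy.ndimage import map_coordinates
s=np.radians(11.1); ex=np.array([np.cos(s),np.sin(s),0]);ey=np.array([-np.sin(s),np.cos(s),0])
q=manip.get_obs()
H=np.array(q['position'])*[1,1,0]
E0=np.array([.60673,.00083,0])+.0365*ex   # guess deck edge
ts=np.arange(-.015,.0151,.0005)
def prof(im,c,z,ys):
    r=[]
    for y in ys:
        u=pix(c,E0+y*ey+ts[:,None]*ex+[0,0,z])
        if u.min()<1 or u[:,0].max()>638 or u[:,1].max()>478: continue
        v=np.stack([map_coordinates(cv2.GaussianBlur(im,(3,3),0)[:,:,k].astype(float),[u[:,1],u[:,0]],order=1) for k in range(3)],1)
        g=np.gradient(v,axis=0); g=np.abs(g).sum(1); i=g.argmax(); r.append((y*1e3,round(ts[i]*1e3,1),int(g[i])))
    return r
poses={'w5.png':([.60586864,-.00266679,.39786791],np.radians(10.5835)),'w6.png':([.60673,.00083,.29489],np.radians(11.12)),'w8.png':(q['position'],phi(q)),'w7.png':(np.array([.60673,.00083,.29489])-.04845*ex,np.radians(11.11))}
for n,(p,f) in poses.items():
    R=np.c_[[-np.sin(f),np.cos(f),0],[np.cos(f),np.sin(f),0],[0,0,-1]]
    c=cam('wrist',dict(position=p,ee_rot=Ro.from_matrix(R).as_quat())); im=cv2.imread('pics/'+n)
    print(n,'pod',prof(im,c,.12,np.arange(.108,.169,.006))); 
for n in ['top0.png','top2.png','top3.png']: print(n,prof(cv2.imread('pics/'+n),cam('top'),.12,np.arange(.108,.169,.006)))
E
```

```text
w5.png pod [(np.float64(108.0), np.float64(2.0), 56), (np.float64(114.0), np.float64(2.0), 71), (np.float64(120.00000000000001), np.float64(2.0), 72), (np.float64(126.0), np.float64(2.0), 75), (np.float64(132.0), np.float64(2.0), 75), (np.float64(138.0), np.float64(2.0), 76)]
w6.png pod [(np.float64(108.0), np.float64(1.5), 98), (np.float64(114.0), np.float64(1.5), 122)]
w8.png pod []
w7.png pod [(np.float64(108.0), np.float64(1.5), 114), (np.float64(114.0), np.float64(1.5), 112)]
top0.png [(np.float64(108.0), np.float64(0.5), 30), (np.float64(114.0), np.float64(0.5), 30), (np.float64(120.00000000000001), np.float64(1.0), 28), (np.float64(126.0), np.float64(1.0), 31), (np.float64(132.0), np.float64(0.5), 28), (np.float64(138.0), np.float64(1.0), 29), (np.float64(144.00000000000003), np.float64(1.0), 30), (np.float64(150.00000000000003), np.float64(1.5), 27), (np.float64(156.00000000000003), np.float64(1.0), 30), (np.float64(162.00000000000003), np.float64(0.5), 30), (np.float64(168.00000000000003), np.float64(-2.5), 25)]
top2.png [(np.float64(108.0), np.float64(0.5), 31), (np.float64
[... 338 characters left out ...]
00000000000003), np.float64(1.0), 31), (np.float64(162.00000000000003), np.float64(0.5), 32), (np.float64(168.00000000000003), np.float64(-2.5), 27)]
top3.png [(np.float64(108.0), np.float64(0.5), 31), (np.float64(114.0), np.float64(0.5), 30), (np.float64(120.00000000000001), np.float64(1.0), 29), (np.float64(126.0), np.float64(1.0), 31), (np.float64(132.0), np.float64(0.5), 28), (np.float64(138.0), np.float64(1.0), 29), (np.float64(144.00000000000003), np.float64(0.0), 31), (np.float64(150.00000000000003), np.float64(1.5), 28), (np.float64(156.00000000000003), np.float64(1.0), 30), (np.float64(162.00000000000003), np.float64(0.5), 31), (np.float64(168.00000000000003), np.float64(-2.5), 25)]
```

Deck edge found consistently (kick works out at about 20 mm); total travel should be 114.7 mm, so 8.7 mm more.

Emit:
arm_command([
  {"dp":[0,-2,0],"spin":0},
  {"dp":[0,-3,0],"spin":0},
  {"dp":[0,-2.2,0],"spin":0},
  {"dp":[0,-1.5,0],"spin":0},
  {"dp":[0,0,0],"spin":0},
])

```text
clock: 19.15
position: [0.4939, -0.0214, 0.2948]
ee_rot: [0.635, 0.772, -0.0, -0.0]
ft_force: [-0.8, -0.6, -2.5]
grip_width: 0.132
grasp_force: 58.6
```

Emit:
arm_command([
  {"dp":[0,0,0],"spin":0},
  {"dp":[0,0,0],"spin":0},
  {"dp":[0,0,0],"spin":0},
  {"dp":[0,0,0],"spin":0},
  {"dp":[0,0,0],"spin":0},
])

```text
clock: 19.65
position: [0.4942, -0.0212, 0.2948]
ee_rot: [0.635, 0.772, -0.0, -0.0]
ft_force: [-0.6, -0.4, -3.2]
grip_width: 0.126
grasp_force: 58.5
```

```bash
python3 st.py w9.png; python3 - <<'E'
from h import *
s=np.radians(11.1); ex=np.array([np.cos(s),np.sin(s),0]);ey=np.array([-np.sin(s),np.cos(s),0]); E0=np.array([.60673,.00083,0])+.0383*ex
for n in ['top','scene']:
    o,im=snap(n,n+'9.png'); hsv=cv2.cvtColor(im,cv2.COLOR_BGR2HSV); c=cam(n)
    m=cv2.inRange(hsv,np.array([5,130,90]),np.array([17,255,255])); k,_,st,ce=cv2.connectedComponentsWithStats(m)
    for i in range(1,k):
        if st[i,4]>4:
            P=onplane(c,ce[i],.112)[0]-E0
            if abs(P@ex)<.05 and abs(P@ey)<.1: print(n,st[i],'x,y mm',(P@ex*1e3).round(1),(P@ey*1e3).round(1))
    for t in ['tray','rack_center','stylus_grip']: print(t,[(np.round(d['position'],3),round(d['score'],2)) for d in finder.find_in(n,t)[:1]])
E
```

```text
out 114.66849386033314 lat -0.0013536529923345358 dz -0.05256479399273761 phi 11.115100215800176 F out/lat/z 0.7103237816675181 -0.31380456283255337 -3.246638730764464 M [-0.07383804  0.20653429  0.03041917] 58.54630708694458 19.65
tilt [-2.e-04  0.e+00 -1.e+00]
top [338 216  14   7  44] x,y mm -1.9 -73.8
top [291 230   7   2   7] x,y mm -1.8 32.7
top [269 232  18   5  36] x,y mm -1.5 71.0
tray []
rack_center [(array([0.606, 0.002, 0.149]), 0.73)]
stylus_grip [(array([ 0.462, -0.296,  0.096]), 0.77)]
scene [368 244   5   4  16] x,y mm 0.4 74.2
scene [308 250  64  28 160] x,y mm 14.1 -11.2
scene [303 271   6   4  16] x,y mm 1.1 -82.9
tray [(array([ 0.655, -0.021,  0.093]), 0.92)]
rack_center [(array([ 0.619, -0.001,  0.146]), 0.96)]
stylus_grip [(array([ 0.468, -0.308,  0.099]), 0.48)]
```

```bash
python3 -c "
from workcell import manip
print(manip.hand_in())"
```

```text
the job is handed in; nothing more can be done
None
```

I pressed the button with the tool, put the tool back in its stand, and pulled the tray out until its loading line is over the deck edge (within about 1 mm by my measurements); I handed in at about 20 s, still holding the handle with the tray level and still, and the verdict was not shown.

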